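# Index the sample carousel to bring the tall bottle to the reader

## Task

Pull up the spring plunger knob on the rim of the sample carousel, turn the table one station so that the tall amber bottle comes to stand in front of the white reader, and let the plunger drop fully home into that station's hole so the table is locked. Turn it gently, feeling for the hole, and do not force the pin sideways against its wall, keep all the bottles upright in their pockets, leave the other things on the bench where they are, and let go at the end.

Things in the scene. Friction and masses are not known exactly. Their poses are not given: they have to be found in the camera images.
- carousel: Fixed sample carousel on the bench. Origin: on the table's vertical turning axis, at bench height. Its +x axis points from the turning axis to the white reader box (55 x 78 x 100 mm, its near face 142 mm from the axis, top 108 mm above the bench); z up. The aluminium turntable is a disc of radius 125 mm, its top 36 mm above the bench. The dark base and the index plate with the holes lie hidden beneath the disc.
- turntable (a joint): Angle of the turntable in rad about the vertical axis, counter-clockwise from above positive; 0 as it starts, locked in its first hole by the plunger (about 0.015 rad of play). It turns with light friction (about 0.6 N at the knob, plus the pin's rubbing) from -1.4 to 1.4. There is one hole to each side, clamped by hand: somewhere between 0.88 and 1.22 rad from the first hole, out of sight, to be found by feel. The plate between the holes is flat.
- plunger (a joint): Height of the spring plunger above fully home, in m: 0 = pin fully down in a hole (locked), 0.010 = pin resting on the flat plate between holes, more than 0.010 = pin clear, end of travel 0.018. The spring drives it down on its own with about 6 N at 0, rising to about 9 N at 0.018; released over a hole it drops in by itself.
- knob_grip (a point): Point on the axis of the plunger's knob, at mid-grip height (76 mm above the bench when the plunger is home). The knob is a black upright cylinder, diameter 24 mm, 30 mm tall (from 60 to 90 mm above the bench when home), 105 mm from the turning axis, opposite the reader at the start. It moves up with the plunger and around with the turntable. Below it is a fixed collar on the disc, diameter 22 mm, whose top is 52 mm above the bench.
- index_pin: The plunger's steel pin, diameter 10 mm with a flat end, beneath the knob and mostly hidden; origin at the tip on its axis, z up. Tip 12 mm above the bench when home. It has 1.5 mm of play to each side in a hole (straight walls). A side load of more than 25 N on it damages it.
- reader_spot (a point): Point on the disc's top (36 mm above the bench), 75 mm from the turning axis straight before the reader's window: where the tall bottle's foot must come. The pocket here holds a short bottle at the start.
- tall_bottle: Tall amber glass bottle with black cap, diameter 29 mm, 90 mm high, loose in a round pocket (black ring 14 mm high, outer diameter 40 mm) on the disc, 75 mm from the axis. It starts 60 degrees to one side or the other of the reader as seen from the axis. Origin: centre of its underside, z up.
- short_bottle_a: Short amber bottle, diameter 29 mm, 55 mm high, in the pocket on the other side of the reader. Origin: centre of its underside, z up.
- short_bottle_b: Short amber bottle, diameter 29 mm, 55 mm high, in the middle pocket, before the reader at the start. Origin: centre of its underside, z up.
- jar: Bystander: clear jar with red lid, diameter 80 mm, 105 mm high. Origin: centre of its underside.
- stock_bottle: Bystander: large amber bottle with white label, diameter 68 mm, 130 mm high. Origin: centre of its underside.
- beaker: Bystander: open glass beaker, diameter 64 mm, 85 mm high. Origin: centre of its underside.
Things that resemble listed ones, but are neither listed nor needed, are in the scene too. What is shaped like the short_bottle_a but purple or yellow is not meant.

How it is judged:
By the outcome, as a careful person would: the job done as asked, in the order asked, and still so for the second after the job is handed in, with the robot touching nothing.
It also fails if it takes over 51 s, if anything falls off the work surface, if the arm or the gripper's body presses on something with over 40 N, if the wrist force passes 120 N, or if a joint passes its speed limit or range.

## Robot

A 7-joint arm with a two-finger parallel gripper is mounted at the origin on the work surface. World frame = base frame: x ahead of the robot, y to its left, z up, the work surface at z = 0. Lengths are in mm, angles in rad, forces in N, time in s.
With the tool pointing down it reaches from about 425 to 875 mm from the base axis. Payload 4.7 kg.
Tool frame: the origin (TCP) lies midway between the tips of the shut fingers; the grasp point (between the pads) lies 19 mm behind it; z points along the fingers, y is the direction in which the jaws open and shut (so a half turn about z gives the same grasp; the last joint's range is limited). The gripper opens to 87 mm and grips with 3 to 60 N. Pads are 19 mm wide; open, the fingers measure 117 mm over their backs; the gripper's body (75 mm by 190 mm) begins 51 mm behind the grasp point.
Start: joints at [-1.202, 0.321, -0.07, 1.45, 0.023, 1.371, -0.057], TCP at [225.84, 609.526, 222.587] pointing down, gripper open.
Joint ranges: [-2.86, 2.86], [-0.3, 2.09], [-1.38, 1.24], [0.06, 2.45], [-1.56, 4.7], [0.09, 2.05], [-2.69, 2.69]. Speed limits (rad/s): [2.57, 2.57, 3.14, 3.14, 3.14, 3.14, 3.14].

## Interface

Orientations are given as a unit quaternion [x, y, z, w].
In Python, from plant import bot gives the robot as it stands.
- The arm moves only by the tool apply_moves, never from a script. Its argument "targets" is a list of rows, each a list of 5 numbers: the closure, from -1 (fully open) to 1 (shut), then the shift along the tool's x, y, z in mm, then the turn about the tool's z in degrees. In form: [[grip, tx, ty, tz, yaw], ...]. A call has 1 to 20 rows; each row is the pose to reach, as a shift and turn from the pose commanded when the call began, along the tool's axes at that moment; what a row does not reach only later rows make up. A row lasts 1/10 s, in which the tool goes at most 50 mm and 8.59 degrees, less where a joint would pass 70% of its speed; a pose out of reach is approached as far as the arm can. A call with a gripper value outside its range is refused whole. The fingers move at their own pace and stop on an object; the grip force is fixed at half the most. Time passes only in rows, so rows that repeat a pose let the fingers close. It gives the time, the measured TCP pose, the force and the opening at its end, in the units of the state.
- bot.get_obs(): the state, without advancing time (a new reading comes with each control period).
- bot.snapshot(name): name is "scene" or "top"; returns the picture (420x560x3 uint8, red, green, blue); there is no depth.
- bot.camera_params(name): a dict with "K" (3x3 intrinsics, pixels), "extrinsics" (4x4, takes a point from camera to world coordinates). Camera axes: x right, y down, z forward; pixel columns grow to the right and rows downward; lengths in mm; the calibration is good to about 2 mm. A picture is of the moment at which its call begins. camera_params takes no time and is no camera call.
- bot.job_done(): hands the job in, once; it reports no verdict.
The state is a dict: "clock": time; "joints": joint angles; "dq": joint speeds; "effort": joint torques, N m; "ee_pos": TCP position; "tcp_rot": TCP orientation; "ft_force": force on the tool from outside, world axes, zero at the start; "moment": the same for the moment, N m; "grip_width": opening from 0.0 (shut) to 1.0 (fully open).
Only numpy, scipy, OpenCV 4.12 (cv2) and the standard library are available. Lean on these libraries where they do the work, as an engineer would, in place of code of your own. Each camera call takes 0.05 s, during which the arm holds its last target.

## Working session

There is one attempt and no reset: what is moved stays moved. The work goes in short steps, Python scripts to look and compute and a tool call to move; the robot and the scene stay as the last step left them, time stands still between calls to the robot, and variables do not carry over. Pictures are saved under pics/ and viewed, and the job is handed in when it is done.

Besides the shell and the picture viewer there is one more tool, called as name(argument=value, ...) on one line, values as JSON. apply_moves: Moves the arm, as the interface text tells. Its arguments: {"type":"object","properties":{"targets":{"type":"array","items":{"type":"array","items":{"type":"number"}}}},"required":["targets"]}

```bash
mkdir -p pics; cat > h.py <<'E'
import numpy as np, cv2
from plant import bot
def snap(n,f):
    im=bot.snapshot(n); cv2.imwrite('pics/'+f,im[:,:,::-1]); return im
def ray(n,u,v,z):
    c=bot.camera_params(n);K=np.array(c['K']);T=np.array(c['extrinsics'])
    d=T[:3,:3]@np.linalg.inv(K)@[u,v,1];o=T[:3,3];return o+d*(z-o[2])/d[2]
def proj(n,p):
    c=bot.camera_params(n);K=np.array(c['K']);T=np.linalg.inv(np.array(c['extrinsics']))
    q=K@(T[:3,:3]@np.array(p)+T[:3,3]);return q[:2]/q[2]
E
python3 - <<'E'
from h import *
snap('scene','s0.png');snap('top','t0.png')
for n in('scene','top'):
    c=bot.camera_params(n);print(n,np.round(c['K'],1).tolist(),np.round(c['extrinsics'],3).tolist())
print(bot.get_obs())
E
```

```text
scene [[379.7, 0.0, 277.9], [0.0, 379.7, 210.0], [0.0, 0.0, 1.0]] [[-0.785, 0.477, -0.395, 906.392], [0.619, 0.612, -0.492, 426.69], [0.007, -0.631, -0.776, 765.693], [0.0, 0.0, 0.0, 1.0]]
top [[499.8, 0.0, 280.5], [0.0, 499.8, 203.4], [0.0, 0.0, 1.0]] [[-0.016, -0.997, 0.074, 469.655], [-1.0, 0.015, -0.016, 14.922], [0.015, -0.074, -0.997, 1430.297], [0.0, 0.0, 0.0, 1.0]]
{'clock': 0.1, 'joints': array([-1.20191269,  0.32173576, -0.0700938 ,  1.45154469,  0.02254962,
        1.37080355, -0.0568997 ]), 'dq': array([-0.00041082, -0.00192565, -0.00109561, -0.00157913, -0.00010294,
       -0.00041751,  0.00073535]), 'effort': array([-1.62170741e-04, -4.92574060e+01, -4.05708086e-01, -3.13398457e+01,
       -6.40742504e-02,  3.95302288e-02,  9.93659546e-05]), 'ee_pos': array([225.65322725, 609.04672753, 221.58363101]), 'tcp_rot': array([ 1.76449803e-01,  9.84309270e-01, -8.42645098e-04, -1.30151864e-04]), 'ft_force': array([ 0.25777515,  0.12972383, -0.5056694 ]), 'moment': array([ 0.01787171,  0.03969576, -0.0170889 ]), 'grip_width': 0.9964789994925203}
```

View pics/s0.png

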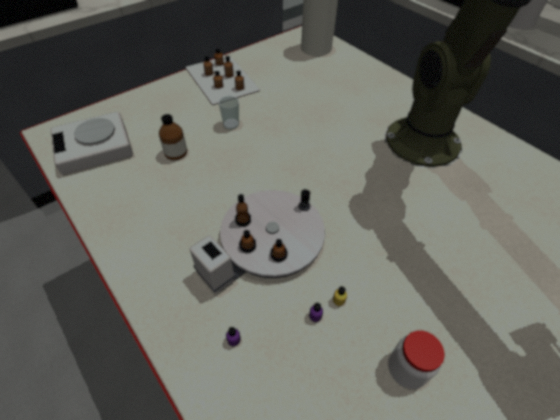

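View pics/t0.png

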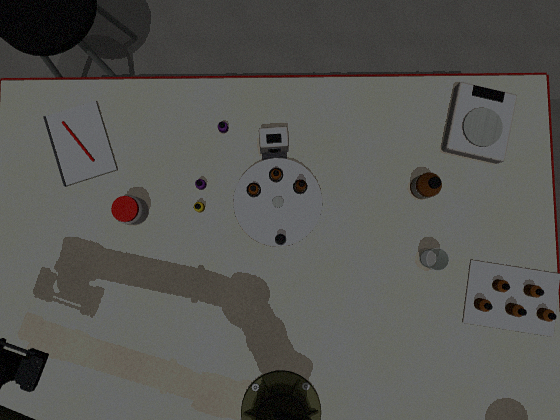

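The scene view shows the carousel at about (272,232): knob (305,198), reader (215,260), tall bottle (242,210), short bottles (247,240) and (279,250). In the top view the disc is at (278,202), the knob at (280,239), the reader at (274,138) and the pockets at (254,190), (276,174) and (301,186). Next I'll measure these and take a close crop.

```bash
python3 - <<'E'
from h import *
t=cv2.imread('pics/t0.png');s=cv2.imread('pics/s0.png')
a=cv2.resize(t[110:260,220:340],None,fx=4,fy=4,interpolation=cv2.INTER_CUBIC)
b=cv2.resize(s[180:300,180:340],None,fx=4,fy=4,interpolation=cv2.INTER_CUBIC)[:480,:]
a=cv2.convertScaleAbs(a,alpha=1.7);b=cv2.convertScaleAbs(b,alpha=1.7)
cv2.imwrite('pics/ta.png',a);cv2.imwrite('pics/sb.png',b)
# dark knob blob
g=t.max(2).astype(int)
m=np.zeros_like(g,np.uint8);m[228:250,268:294]=(g[228:250,268:294]<70)
n,l,st,ce=cv2.connectedComponentsWithStats(m)
print(st,ce)
# disc vs bench colour: look at blue channel / saturation
for p in[(202,250),(202,200),(225,300),(202,340)]: print(p,t[p])
hsv=cv2.cvtColor(t,cv2.COLOR_BGR2HSV)
print(hsv[202,225:335:3].tolist())
E
```

```text
[[     0      0    560    420 235096]
 [   275    233     11     12    103]
 [   292    244      1      1      1]] [[279.4997065  209.48704359]
 [280.04854369 238.73786408]
 [292.         244.        ]]
(202, 250) [104 102 102]
(202, 200) [11 61 76]
(225, 300) [105 102  99]
(202, 340) [102 103  99]
[[34, 19, 106], [45, 10, 105], [60, 5, 105], [102, 12, 109], [132, 12, 107], [102, 12, 105], [113, 10, 107], [105, 14, 107], [110, 7, 105], [125, 14, 107], [128, 10, 106], [115, 14, 109], [110, 8, 100], [107, 17, 106], [90, 10, 106], [120, 5, 108], [50, 8, 91], [30, 3, 95], [105, 6, 91], [68, 11, 90], [113, 10, 107], [105, 10, 102], [90, 7, 107], [100, 7, 105], [110, 7, 107], [105, 9, 108], [90, 2, 103], [110, 7, 108], [100, 7, 107], [114, 12, 104], [108, 12, 108], [114, 12, 108], [102, 12, 107], [15, 5, 108], [102, 12, 104], [75, 10, 104], [60, 10, 105]]
```

View pics/ta.png

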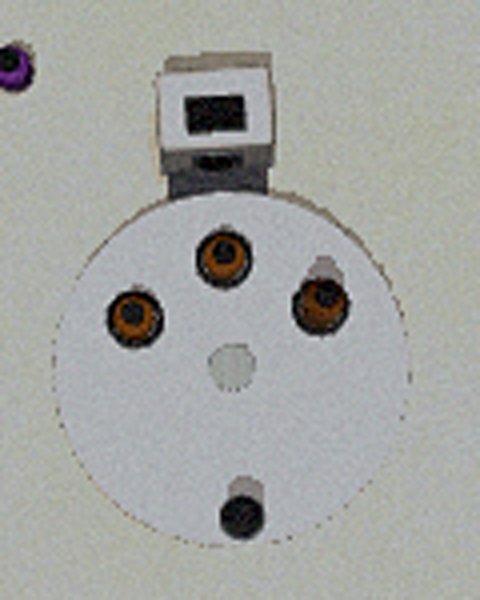

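View pics/sb.png

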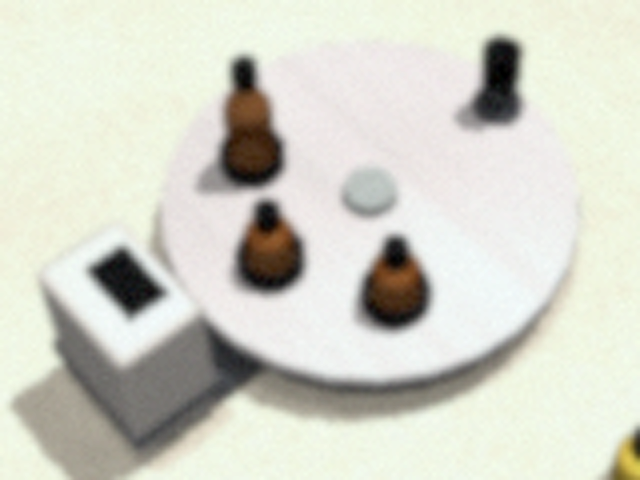

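```bash
python3 - <<'E'
from h import *
c=ray('top',220+232.5/4,110+369.5/4,36);print('axis',c)
# disc radius check
print('R',[np.linalg.norm(ray('top',220+u/4,110+v/4,36)-c) for u,v in((54,369),(411,369),(232,192),(232,547))])
k=ray('top',220+242/4,110+516/4,90);print('knob top',k,k-c,np.hypot(*(k-c)[:2]))
k2=ray('scene',180+503/4,180+44/4,90);print('scene knobtop',k2)
r=ray('top',220+216/4,110+113/4,108);print('reader top',r,r-c)
for n,u,v,z in(('tallcap',326,290,126),('aCap',134,312,91),('bcap',224,250,91)):
    p=ray('top',220+u/4,110+v/4,z);print(n,p,np.hypot(*(p-c)[:2]),np.degrees(np.arctan2(*(p-c)[1::-1])))
for p in (c,[k[0],k[1],90]):print(proj('scene',p))
p=ray('scene',180+243/4,180+63/4,126);print('tall scene',p)
d=cv2.resize(cv2.imread('pics/s0.png')[180:300,180:340],None,fx=1,fy=1)
o=bot.get_obs();from scipy.spatial.transform import Rotation as R
print(R.from_quat(o['tcp_rot']).as_matrix().round(3))
# scene disc: rim points
print([ (ray('scene',180+u/4,180+v/4,36)-c).round(1) for u,v in((160,205),(580,200),(375,40),(360,378))])
E
```

```text
axis [575.36676489  -1.58208974  36.        ]
R [np.float64(124.69480320185616), np.float64(125.038294691999), np.float64(125.33891296302092), np.float64(123.70376939908105)]
knob top [472.92704725  -5.76772072  90.        ] [-102.43971765   -4.18563098   54.        ] 102.52519328678828
scene knobtop [473.36861556  -6.41175021  90.        ]
reader top [742.30567164   7.63895925 108.        ] [166.93890674   9.22104899  72.        ]
tallcap [619.99293203 -62.73229364 126.        ] 75.70232645344484 -53.87879727179225
aCap [610.96694328  64.73336129  91.        ] 75.26693661225161 61.771725470276955
bcap [652.14617839   3.54663131  91.        ] 76.9505173230807 3.821573587911296
[273.35764009 226.82596668]
[306.06607125 191.07377597]
tall scene [620.65281616 -61.91987952 126.        ]
[[-0.938  0.347 -0.001]
 [ 0.347  0.938 -0.002]
 [-0.    -0.002 -1.   ]]
[array([107.5, -67.4,   0. ]), array([-91. ,  82.9,   0. ]), array([-73.5, -93. ,   0. ]), array([84.9, 97.4,  0. ])]
```

Candidates:
- **Knob:** the black cylinder at top (280,239), scene (305,198). Other dark items are the bottle caps (254,188), (276,172), (301,182) and the reader window (274,138), and none of those is opposite the reader.
- **Tall bottle:** top (301,185), scene (242,210). It has the long shadow, and its cap height agrees in both views. The short bottles are at (254,189) and (276,174). The purple and yellow bottles and the rack bottles are not meant.

The tall bottle is on the −y side, so the table must turn counter-clockwise. I'll grip with the jaws radial so that closing can't load the pin sideways.

```bash
cat >> h.py <<'E'
from scipy.spatial.transform import Rotation as R
AX=np.array([575.,-1.6]);PH0=182.6;RK=104.
def knob(th): # rad
    a=np.radians(PH0)+th; return AX+RK*np.array([np.cos(a),np.sin(a)])
def shift(pc,yc,pt,yt):
    """pc,pt commanded/target TCP world; yc,yt world angle of tool y (deg); tool z down"""
    a=np.radians(yc); y=np.array([np.cos(a),np.sin(a)]); x=np.array([np.cos(a+np.pi/2),np.sin(a+np.pi/2)])
    d=np.array(pt)-np.array(pc)
    return [round(float(v),1) for v in (d[:2]@x,d[:2]@y,-d[2],-(yt-yc))]
E
python3 - <<'E'
from h import *
o=bot.get_obs();M=R.from_quat(o['tcp_rot']).as_matrix();ya=np.degrees(np.arctan2(M[1,1],M[0,1]));print(ya,knob(0))
print(shift([225.84,609.53,222.6],ya,[*knob(0),220],2.6))
E
```

```text
69.67391302521085 [471.10706074  -6.31775077]
[-443.9, -492.3, 2.6, 67.1]
```

apply_moves(targets=[[-1, -11, -12, 0, 2], [-1, -33, -37, 0, 5], [-1, -63, -70, 0, 9.5], [-1, -95, -105, 0, 14], [-1, -127, -141, 0, 19], [-1, -159, -176, 0, 24], [-1, -190, -211, 0, 29], [-1, -222, -246, 0, 33.5], [-1, -254, -282, 0, 38], [-1, -286, -317, 0, 43], [-1, -317, -352, 0, 48], [-1, -349, -387, 0, 53], [-1, -380, -422, 0, 57.5], [-1, -410, -455, 0, 62], [-1, -430, -477, 0, 65], [-1, -440, -488, 0, 66.5], [-1, -444, -492, 0, 67], [-1, -444, -492, 0, 67]])

```text
clock: 1.9
ee_pos: [471.1, -5.3, 222.3]
tcp_rot: [0.69, 0.724, -0.0, -0.0]
ft_force: [-0.7, 0.6, 0.1]
grip_width: 0.999
```

```bash
python3 - <<'E'
from h import *
o=bot.get_obs();print(o['clock'],o['ee_pos'],R.from_quat(o['tcp_rot']).as_matrix().round(3),o['ft_force'],o['joints'])
s=snap('scene','s1.png');t=snap('top','t1.png')
a=cv2.resize(s[120:270,200:400,::-1],None,fx=4,fy=4,interpolation=cv2.INTER_CUBIC);cv2.imwrite('pics/s1c.png',cv2.convertScaleAbs(a,alpha=1.5))
E
```

```text
1.9 [471.09290211  -5.32390088 222.30355955] [[-0.048  0.999 -0.001]
 [ 0.999  0.048  0.   ]
 [ 0.    -0.001 -1.   ]] [-0.67541644  0.58070555  0.14603775] [-0.60605851 -0.08974914  0.53433345  1.89231353  0.04675886  1.32749722
 -0.03715527]
```

View pics/s1c.png

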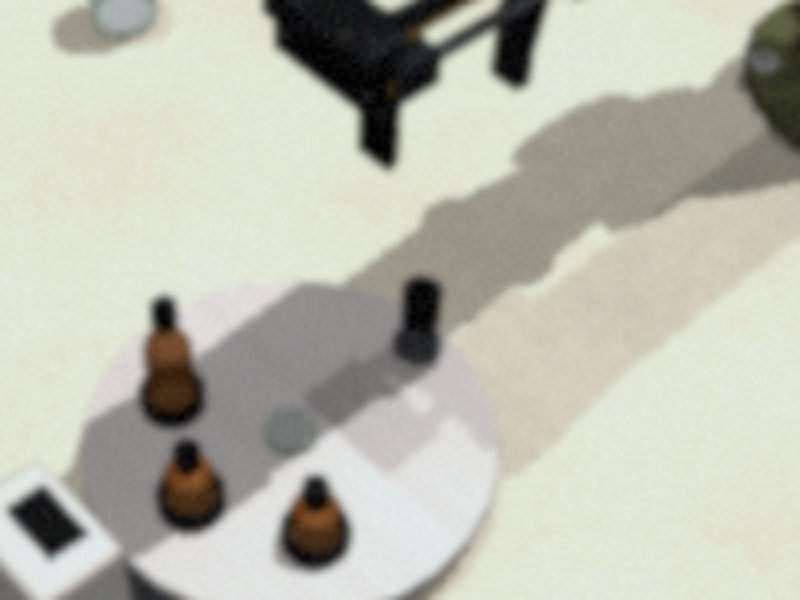

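The open jaws straddle the knob with about 30 mm clearance each side. The knob is at crop (422,310). Descending.

apply_moves(targets=[[-1, 0, 0, 8, 0], [-1, 0, 0, 25, 0], [-1, 0, 0, 45, 0], [-1, 0, 0, 65, 0], [-1, 0, 0, 85, 0], [-1, 0, 0, 105, 0], [-1, 0, 0, 125, 0], [-1, 0, 0, 142, 0], [-1, 0, 0, 154, 0], [-1, 0, 0, 161, 0], [-1, 0, 0, 162, 0], [-1, 0, 0, 162, 0]])

```text
clock: 3.2
ee_pos: [471.6, -5.9, 60.9]
tcp_rot: [0.69, 0.723, 0.0, 0.0]
ft_force: [0.9, -0.3, 0.3]
grip_width: 1.0
```

```bash
python3 - <<'E'
from h import *
o=bot.get_obs();print(o['clock'],o['ee_pos'],o['ft_force'])
s=snap('scene','s2.png')
a=cv2.resize(s[130:280,200:400,::-1],None,fx=4,fy=4,interpolation=cv2.INTER_CUBIC);cv2.imwrite('pics/s2c.png',cv2.convertScaleAbs(a,alpha=1.8))
E
```

```text
3.2 [471.57603705  -5.89560165  60.85371474] [ 0.86920144 -0.26747964  0.31578595]
```

View pics/s2c.png

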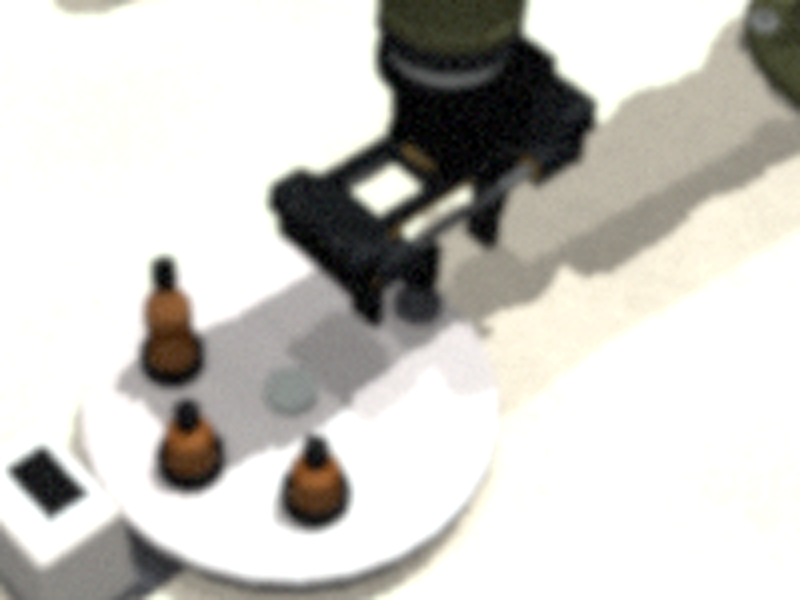

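The knob is between the fingers, at about crop (418,265). Closing.

apply_moves(targets=[[-0.5, 0, 0, 0, 0], [0, 0, 0, 0, 0], [0.2, 0, 0, 0, 0], [0.3, 0, 0, 0, 0], [0.4, 0, 0, 0, 0], [0.5, 0, 0, 0, 0], [0.7, 0, 0, 0, 0], [1, 0, 0, 0, 0], [1, 0, 0, 0, 0], [1, 0, 0, 0, 0]])

```text
clock: 4.25
ee_pos: [475.8, -5.9, 61.6]
tcp_rot: [0.69, 0.723, 0.003, 0.004]
ft_force: [10.3, 0.7, -6.2]
grip_width: 0.264
```

```bash
python3 - <<'E'
from h import *
o=bot.get_obs();print(o['clock'],o['ee_pos'],o['ft_force'],o['moment'],o['grip_width']*87)
E
```

```text
4.25 [475.77220964  -5.86056765  61.59257691] [10.34538128  0.71100077 -6.19768422] [-0.03302815 -2.08928155 -0.03325087] 22.94085210308002
```

The hand was drawn 4 mm in +x with 10 N on it, so the knob sits about 4 mm further out than measured. The arm is compliant, about 2.4 N/mm. I'll re-centre to relieve that, then lift.

apply_moves(targets=[[1, 0, 1.5, 0, 0], [1, 0, 3, 0, 0], [1, 0, 4.5, 0, 0], [1, 0, 4.5, 0, 0], [1, 0, 4.5, 0, 0]])

```text
clock: 4.75
ee_pos: [476.0, -5.8, 60.6]
tcp_rot: [0.69, 0.723, 0.0, 0.0]
ft_force: [2.9, 0.9, -2.5]
grip_width: 0.265
```

```bash
python3 - <<'E'
from h import *
o=bot.get_obs();print(o['clock'],o['ee_pos'],o['ft_force'],o['moment'],o['grip_width']*87)
E
```

```text
4.75 [476.01167216  -5.83866274  60.57129585] [ 2.88534919  0.93579099 -2.45850255] [ 0.00783806 -0.57215186 -0.01207747] 23.011907858200676
```

apply_moves(targets=[[1, 0, 0.5, -2, 0], [1, 0, 1, -4, 0], [1, 0, 1, -6, 0], [1, 0, 1, -8, 0], [1, 0, 1, -10, 0], [1, 0, 1, -12, 0], [1, 0, 1, -14, 0], [1, 0, 1, -15, 0], [1, 0, 1, -15, 0]])

```text
clock: 5.65
ee_pos: [476.1, -5.8, 75.4]
tcp_rot: [0.69, 0.723, -0.0, -0.0]
ft_force: [-0.4, 1.1, -9.1]
grip_width: 0.265
```

```bash
python3 - <<'E'
from h import *
o=bot.get_obs();print(o['clock'],o['ee_pos'],o['ft_force'],o['moment'],o['grip_width']*87)
s=snap('scene','s3.png')
a=cv2.resize(s[130:280,200:400,::-1],None,fx=4,fy=4,interpolation=cv2.INTER_CUBIC);cv2.imwrite('pics/s3c.png',cv2.convertScaleAbs(a,alpha=1.8))
E
```

```text
5.65 [476.08575614  -5.82900919  75.37400025] [-0.40622015  1.10351238 -9.12862065] [-0.00109213  0.01750933 -0.04043345] 23.090199640155763
```

View pics/s3c.png

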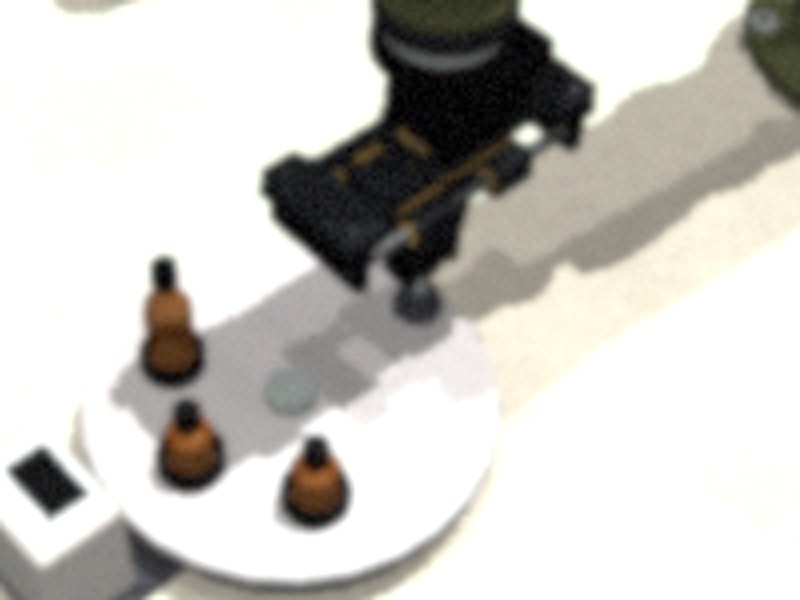

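The lift worked: +14.8 mm, 9 N spring load, and the stem shows below the knob. Next I'll turn along the arc in pieces and watch the radial and tangential force.

apply_moves(targets=[[1, -2.1, 0, 0, -1.1], [1, -5.2, 0.1, 0, -2.9], [1, -9.4, 0.4, 0, -5.2], [1, -13.6, 0.9, 0, -7.4], [1, -17.8, 1.5, 0, -9.7], [1, -20.9, 2.1, 0, -11.5], [1, -20.9, 2.1, 0, -11.5]])

```text
clock: 6.4
ee_pos: [479.5, -27.1, 75.3]
tcp_rot: [0.614, 0.789, -0.0, -0.0]
ft_force: [-0.8, 0.0, -9.2]
grip_width: 0.267
```

```bash
cat >> h.py <<'E'
def st():
    o=bot.get_obs();M=R.from_quat(o['tcp_rot']).as_matrix();f=o['ft_force']
    print(o['clock'].round(2) if hasattr(o['clock'],'round') else o['clock'],o['ee_pos'].round(2),'F tool',(M.T@f).round(2),'yaw',np.degrees(np.arctan2(M[1,1],M[0,1])).round(2),'grip',round(o['grip_width']*87,1),'m',o['moment'].round(2))
E
python3 -c "
from h import *
st()"
```

```text
6.4 [479.55 -27.11  75.33] F tool [ 0.23 -0.8   9.21] yaw 14.18 grip 23.2 m [-0.05  0.    0.1 ]
```

apply_moves(targets=[[1, -3.1, 0, 0, -1.7], [1, -7.3, 0.3, 0, -4], [1, -11.5, 0.6, 0, -6.3], [1, -15.7, 1.2, 0, -8.6], [1, -19.8, 1.9, 0, -10.9], [1, -23.9, 2.8, 0, -13.2], [1, -28, 3.8, 0, -15.5], [1, -31, 4.7, 0, -17.2], [1, -31, 4.7, 0, -17.2]])

```text
clock: 7.3
ee_pos: [492.1, -55.6, 75.5]
tcp_rot: [0.49, 0.872, -0.0, 0.0]
ft_force: [0.7, -0.1, -8.8]
grip_width: 0.269
```

```bash
python3 -c "
from h import *
st()"
```

```text
7.3 [492.09 -55.64  75.48] F tool [-0.47  0.51  8.83] yaw 31.35 grip 23.4 m [-0.   -0.08  0.01]
```

apply_moves(targets=[[1, -3.1, 0, 0, -1.7], [1, -7.3, 0.3, 0, -4], [1, -11.5, 0.6, 0, -6.3], [1, -15.7, 1.2, 0, -8.6], [1, -19.8, 1.9, 0, -10.9], [1, -23.9, 2.8, 0, -13.2], [1, -28, 3.8, 0, -15.5], [1, -31, 4.7, 0, -17.2], [1, -31, 4.7, 0, -17.2]])

```text
clock: 8.2
ee_pos: [512.5, -79.3, 75.5]
tcp_rot: [0.354, 0.935, 0.0, 0.0]
ft_force: [0.6, 0.3, -9.2]
grip_width: 0.266
```

```bash
python3 -c "
from h import *
st()
s=snap('scene','s4.png');t=snap('top','t4.png')
a=cv2.resize(s[130:280,200:400,::-1],None,fx=4,fy=4,interpolation=cv2.INTER_CUBIC);cv2.imwrite('pics/s4c.png',cv2.convertScaleAbs(a,alpha=1.8))
"
```

```text
8.2 [512.46 -79.32  75.54] F tool [-0.26  0.57  9.21] yaw 48.54 grip 23.2 m [ 0.09 -0.24 -0.02]
```

View pics/s4c.png

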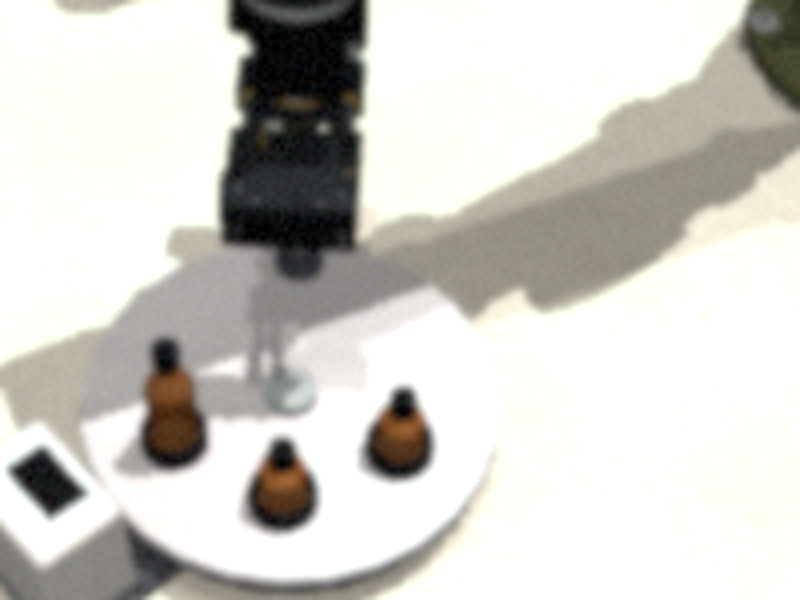

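The table has turned and all the bottles are upright, with the tall bottle at crop (172,400). I'm at about 0.80 rad, so I'll lower the pin onto the plate and feel for contact.

apply_moves(targets=[[1, 0, 0, 1.5, 0], [1, 0, 0, 3, 0], [1, 0, 0, 4, 0], [1, 0, 0, 5, 0], [1, 0, 0, 6, 0], [1, 0, 0, 6.5, 0], [1, 0, 0, 6.5, 0], [1, 0, 0, 6.5, 0]])

```text
clock: 9.1
ee_pos: [512.4, -79.3, 70.4]
tcp_rot: [0.354, 0.935, 0.001, -0.0]
ft_force: [-4.5, 1.7, 4.5]
grip_width: 0.265
```

```bash
python3 -c "
from h import *
st()
"
```

```text
9.1 [512.41 -79.26  70.38] F tool [ 4.5  -1.67 -4.49] yaw 48.57 grip 23.0 m [ 0.43  0.91 -0.04]
```

Plate contact at z = 70.4, i.e. plunger about 0.010 as expected. I now press with a small downward bias, so a hole should show as a z drop to about 69 and a change of sign in Fz.

apply_moves(targets=[[1, -1, 0, 0, -0.6], [1, -2.1, 0, 0, -1.1], [1, -3.1, 0, 0, -1.7], [1, -4.2, 0.1, 0, -2.3], [1, -5.2, 0.1, 0, -2.9], [1, -5.2, 0.1, 0, -2.9]])

```text
clock: 9.7
ee_pos: [516.1, -82.2, 70.4]
tcp_rot: [0.33, 0.944, 0.001, -0.0]
ft_force: [-4.3, 2.8, 6.8]
grip_width: 0.262
```

```bash
python3 -c "
from h import *
st()
"
```

```text
9.7 [516.07 -82.24  70.37] F tool [ 5.09 -0.44 -6.83] yaw 51.47 grip 22.8 m [ 0.7   1.04 -0.12]
```

apply_moves(targets=[[1, -0.7, 0, -0.4, -0.4], [1, -1.4, 0, -0.4, -0.8], [1, -2, 0, -0.4, -1.1], [1, -2, 0, -0.4, -1.1]])

```text
clock: 10.1
ee_pos: [517.6, -83.4, 70.4]
tcp_rot: [0.321, 0.947, 0.001, -0.001]
ft_force: [-3.7, 3.5, 5.1]
grip_width: 0.263
```

apply_moves(targets=[[1, -0.7, 0, 0, -0.4], [1, -1.4, 0, 0, -0.8], [1, -2, 0, 0, -1.1], [1, -2, 0, 0, -1.1]])

```text
clock: 10.5
ee_pos: [519.2, -84.6, 70.4]
tcp_rot: [0.312, 0.95, 0.001, -0.0]
ft_force: [-5.2, 3.9, 5.4]
grip_width: 0.267
```

apply_moves(targets=[[1, -0.7, 0, 0, -0.4], [1, -1.4, 0, 0, -0.8], [1, -2, 0, 0, -1.1], [1, -2, 0, 0, -1.1]])

```text
clock: 10.9
ee_pos: [520.9, -85.8, 70.4]
tcp_rot: [0.303, 0.953, 0.001, -0.0]
ft_force: [-4.0, 3.0, 4.8]
grip_width: 0.269
```

apply_moves(targets=[[1, -0.7, 0, 0, -0.4], [1, -1.4, 0, 0, -0.8], [1, -2, 0, 0, -1.1], [1, -2, 0, 0, -1.1]])

```text
clock: 11.3
ee_pos: [522.4, -86.8, 70.4]
tcp_rot: [0.293, 0.956, 0.001, -0.001]
ft_force: [-4.6, 3.6, 5.6]
grip_width: 0.268
```

apply_moves(targets=[[1, -0.7, 0, 0, -0.4], [1, -1.4, 0, 0, -0.8], [1, -2, 0, 0, -1.1], [1, -2, 0, 0, -1.1]])

```text
clock: 11.7
ee_pos: [524.2, -88.1, 70.4]
tcp_rot: [0.284, 0.959, 0.001, -0.0]
ft_force: [-4.5, 3.7, 4.2]
grip_width: 0.267
```

apply_moves(targets=[[1, -0.7, 0, 0, -0.4], [1, -1.4, 0, 0, -0.8], [1, -2, 0, 0, -1.1], [1, -2, 0, 0, -1.1]])

```text
clock: 12.1
ee_pos: [525.9, -89.1, 70.4]
tcp_rot: [0.275, 0.961, 0.001, -0.0]
ft_force: [-4.3, 3.6, 4.7]
grip_width: 0.266
```

```bash
python3 -c "
from h import *
st()
"
```

```text
12.1 [525.89 -89.15  70.4 ] F tool [ 5.55  0.74 -4.7 ] yaw 58.08 grip 23.2 m [ 0.79  0.95 -0.08]
```

apply_moves(targets=[[1, -0.7, 0, 0, -0.4], [1, -1.4, 0, 0, -0.8], [1, -2, 0, 0, -1.1], [1, -2, 0, 0, -1.1]])

```text
clock: 12.5
ee_pos: [527.5, -90.1, 70.4]
tcp_rot: [0.266, 0.964, 0.001, -0.0]
ft_force: [-3.8, 3.1, 4.4]
grip_width: 0.265
```

apply_moves(targets=[[1, -0.7, 0, 0, -0.4], [1, -1.4, 0, 0, -0.8], [1, -2, 0, 0, -1.1], [1, -2, 0, 0, -1.1]])

```text
clock: 12.9
ee_pos: [529.4, -91.2, 70.3]
tcp_rot: [0.256, 0.967, 0.001, -0.0]
ft_force: [-3.9, 4.2, 4.3]
grip_width: 0.265
```

apply_moves(targets=[[1, -0.7, 0, 0, -0.4], [1, -1.4, 0, 0, -0.8], [1, -2, 0, 0, -1.1], [1, -2, 0, 0, -1.1]])

```text
clock: 13.3
ee_pos: [531.2, -92.2, 70.2]
tcp_rot: [0.247, 0.969, 0.001, -0.0]
ft_force: [-4.5, 4.1, 3.7]
grip_width: 0.269
```

apply_moves(targets=[[1, -0.7, 0, 0, -0.4], [1, -1.4, 0, 0, -0.8], [1, -2, 0, 0, -1.1], [1, -2, 0, 0, -1.1]])

```text
clock: 13.7
ee_pos: [533.4, -93.4, 68.9]
tcp_rot: [0.238, 0.971, 0.0, 0.001]
ft_force: [2.2, 3.2, -7.4]
grip_width: 0.274
```

```bash
python3 -c "
from h import *
st()
"
```

```text
13.7 [533.38 -93.42  68.92] F tool [-0.45  3.87  7.4 ] yaw 62.51 grip 23.9 m [ 0.79 -0.58 -0.  ]
```

The hole is found: z fell to 68.9, Fz reversed to the spring load (−7.4 N), and the tangential force is near zero. I'll lower a little to confirm, easing the radial load.

apply_moves(targets=[[1, 0, 0.5, 1, 0], [1, 0, 1, 2, 0], [1, 0, 1, 3.5, 0], [1, 0, 1, 5, 0], [1, 0, 1, 5, 0]])

```text
clock: 14.2
ee_pos: [533.4, -93.4, 64.2]
tcp_rot: [0.238, 0.971, -0.0, 0.0]
ft_force: [3.6, 2.0, -8.8]
grip_width: 0.261
```

```bash
python3 -c "
from h import *
st()
"
```

```text
14.2 [533.39 -93.38  64.23] F tool [-2.28  3.5   8.81] yaw 62.46 grip 22.7 m [ 0.29 -0.66  0.03]
```

The pin is about 6 mm down in the hole with small side loads. Releasing so the spring seats it.

apply_moves(targets=[[0.4, 0, 0, 0, 0], [0.3, 0, 0, 0, 0], [0, 0, 0, 0, 0], [-0.5, 0, 0, 0, 0], [-1, 0, 0, 0, 0], [-1, 0, 0, 0, 0], [-1, 0, 0, 0, 0]])

```text
clock: 14.9
ee_pos: [533.2, -93.1, 64.5]
tcp_rot: [0.238, 0.971, 0.0, 0.0]
ft_force: [0.4, -0.5, -0.3]
grip_width: 0.719
```

apply_moves(targets=[[-1, 0, 0, -8, 0], [-1, 0, 0, -25, 0], [-1, 0, 0, -50, 0], [-1, 0, 0, -75, 0], [-1, 0, 0, -100, 0], [-1, 0, 0, -125, 0], [-1, 0, 0, -145, 0], [-1, 0, 0, -155, 0], [-1, 0, 0, -160, 0], [-1, 0, 0, -160, 0]])

```text
clock: 15.9
ee_pos: [533.2, -93.1, 224.6]
tcp_rot: [0.238, 0.971, 0.0, 0.0]
ft_force: [0.5, 0.7, -0.4]
grip_width: 1.0
```

```bash
python3 - <<'E'
from h import *
st()
s=snap('scene','s5.png');t=snap('top','t5.png')
a=cv2.resize(s[130:280,200:400,::-1],None,fx=4,fy=4,interpolation=cv2.INTER_CUBIC);cv2.imwrite('pics/s5c.png',cv2.convertScaleAbs(a,alpha=1.8))
a=cv2.resize(t[110:260,220:340,::-1],None,fx=4,fy=4,interpolation=cv2.INTER_CUBIC);cv2.imwrite('pics/t5c.png',cv2.convertScaleAbs(a,alpha=1.8))
E
```

```text
15.9 [533.25 -93.05 224.6 ] F tool [-0.13  0.81  0.36] yaw 62.47 grip 87.0 m [ 0.01  0.06 -0.02]
```

View pics/s5c.png

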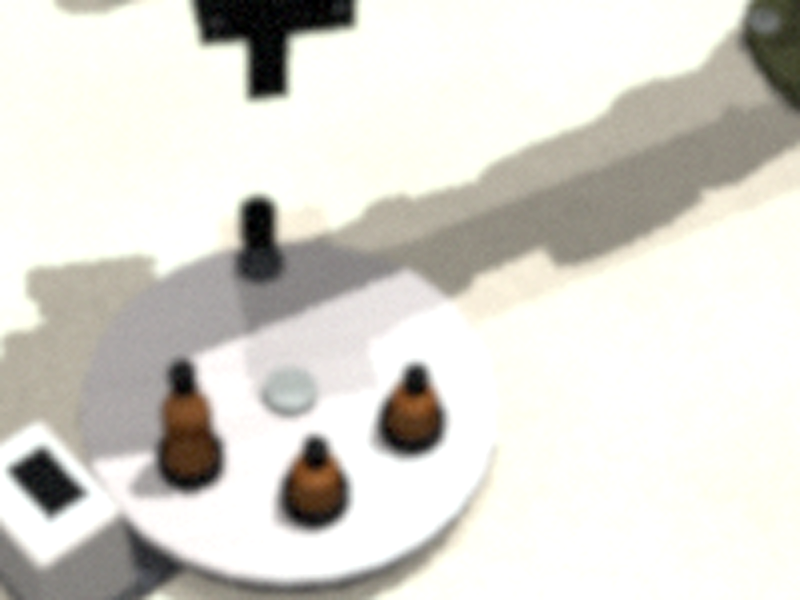

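View pics/t5c.png

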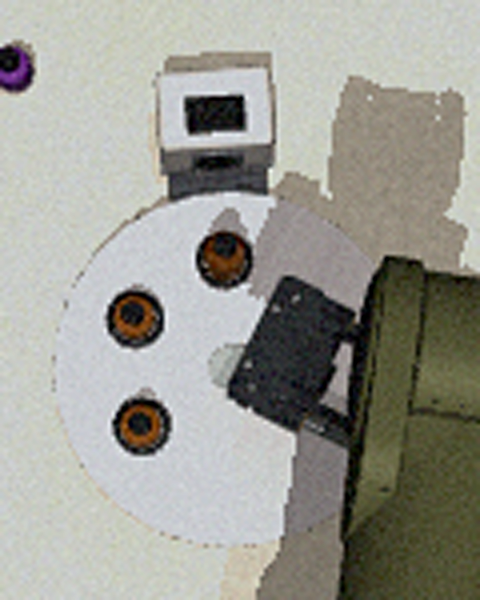

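```bash
python3 - <<'E'
from h import *
for f,box,p in(('s0.png',(185,212,296,315),(473.2,-6.)),('s5.png',(175,202,256,273),(530.4,-93.5))):
    im=cv2.imread('pics/'+f).max(2).astype(int);r0,r1,c0,c1=box
    m=(im[r0:r1,c0:c1]<60).astype(np.uint8)
    n,l,s,c=cv2.connectedComponentsWithStats(m);i=1+s[1:,4].argmax()
    cols=range(s[i,0]+c0,s[i,0]+c0+s[i,2])
    uc=int(round(c[i][0]+c0))
    print(f,'bbox',s[i]+[c0,r0,0,0,0],'col',uc,im[r0-2:r1+4,uc].tolist())
    print(' pred top back rim/centre rows z=90:',[proj('scene',(*p,z)).round(1).tolist() for z in(90,94,100,60,52,36)])
E
```

```text
s0.png bbox [299 190  11  20 164] col 304 [144, 143, 144, 144, 139, 116, 82, 44, 19, 17, 15, 15, 12, 7, 6, 8, 7, 3, 16, 14, 23, 28, 25, 20, 25, 34, 45, 68, 105, 129, 139, 141, 141]
 pred top back rim/centre rows z=90: [[305.9, 191.1], [306.0, 189.9], [306.2, 188.2], [305.1, 199.3], [304.9, 201.4], [304.5, 205.5]]
s5.png bbox [259 180  12  21 181] col 264 [151, 151, 150, 150, 141, 114, 73, 34, 12, 6, 6, 5, 4, 6, 5, 8, 4, 6, 8, 19, 22, 25, 25, 28, 26, 24, 34, 47, 65, 74, 75, 75, 75]
 pred top back rim/centre rows z=90: [[264.8, 180.7], [264.7, 179.6], [264.7, 177.9], [265.0, 189.0], [265.1, 191.1], [265.2, 195.3]]
```

The knob's top edge lies within 0.2 px (about 0.6 mm) of its offset in the first picture, when it was home. The tall bottle stands at top crop (224,260), the same pixel where the short one stood before the reader. All bottles are upright and the robot is clear, so I'm handing in.

```bash
python3 - <<'E'
from h import *
print(bot.job_done());st()
E
```

```text
the job is handed in; nothing more can be done
None
the job is handed in; nothing more can be done
```

The tall amber bottle now stands in front of the reader, with the plunger down in that station's hole, and the job is handed in at about 16 s of the 51 s allowed.

I gripped the knob with the jaws radial, pulled it up about 15 mm and turned the table counter-clockwise to about 0.8 rad. From there I lowered the pin lightly onto the plate and searched, at first in one 5 mm stretch, then in 2 mm steps. The pin dropped into the hole at about 1.04 rad. I followed it about 6 mm down, let go so the spring could seat it, and drew the hand away 160 mm up.

**Last checks**
- **Plunger:** the knob's top edge matches its starting home height to within 0.2 px, about 0.6 mm. I judged this from the picture only, to about 1–1.5 mm, and did not confirm it by touch.
- **Bottle position:** the tall bottle sits at the same pixel where the short one stood at the start.
- **Forces:** the sideways force on the hand never read above about 7 N after the grasp, against the 25 N pin limit. It was about 4 N in the hole and about zero once released.
- **Bottles and bench:** all three bottles are upright. I kept the arm well clear of the jar, stock bottle and beaker, but did not measure them again at the end.

**Disagreements:** the camera put the knob about 3–4 mm nearer the robot than the grip found it. Closing on it therefore pulled the hand 4 mm with 10 N radially, which I relieved before lifting.

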